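# Chilling stone into the short tumbler with sprung tongs

## Robot

A 6-joint arm with a two-finger parallel gripper is mounted at the origin on the work surface. World frame = base frame: x ahead of the robot, y to its left, z up, the work surface at z = 0. Lengths are in m, angles in rad, forces in N, time in s.
With the tool pointing down it reaches from about 0.425 to 0.95 m from the base axis. Payload 3.5 kg.
Tool frame: the origin (TCP) lies at the very end of the fingers, on their centre line; the grasp point (between the pads) lies behind it (ctrl.grasp_offset is the z of the grasp point in the tool frame, in m); z points along the fingers, x is the direction in which the jaws open and shut, and the axes are right-handed (so a half turn about z gives the same grasp; the last joint's range is limited). The gripper opens to 85 mm and grips with 20 to 120 N. Pads are 22 mm wide; open, the fingers measure 114 mm over their backs; the gripper's body (76 mm by 85 mm) begins 54 mm behind the grasp point. The pads swing forward as they close: fully open they stand 13 mm farther back than shut.
Start: joints at [-1.422, 0.286, 1.577, -0, 1.279, -0.15], TCP at [0.199, -0.645, 0.231] pointing down, gripper open.
Joint ranges: [-2.77, 2.77], [-0.9, 2.22], [0.21, 2.48], [-1.53, 4.67], [0.24, 2.81], [-2.84, 2.84]. Speed limits (rad/s): [2.79, 2.79, 3.14, 3.14, 3.14, 3.14].

## Interface

Orientations are given as a unit quaternion [x, y, z, w].
In Python, from plant import ctrl gives the robot as it stands.
- The arm moves only by the shell command python3 -m jog 'ROWS' [FORCE]. ROWS is JSON, a list of rows, each an object with "grip": the closure, from 0 (fully open) to 1 (shut); "xyz": the shift along the tool's x, y, z in m, a list of three; "dr": the turn, a rotation vector about the tool's x, y, z in rad, a list of three. A call has 1 to 12 rows; each row is the pose to reach, as a shift and turn from the pose commanded when the call began, along the tool's axes at that moment; what a row does not reach only later rows make up. A row lasts 1/12 s, in which the tool goes at most 41.7 mm and 7.16 degrees, less where a joint would pass 70% of its speed; a pose out of reach is approached as far as the arm can. A call with a gripper value outside its range is refused whole. The fingers move at their own pace and stop on an object; FORCE is the grip in N (left out, the last holds). Time passes only in rows, so rows that repeat a pose let the fingers close. It gives the time, the measured TCP pose, the force and the opening at its end, in the units of the state.
- ctrl.get_state(): the state, without advancing time (a new reading comes with each control period).
- ctrl.read_camera(name): name is "scene" or "top" or "wrist"; returns the picture (420x560x3 uint8, red, green, blue); there is no depth.
- ctrl.get_calibration(name): a dict with "mtx" (3x3 intrinsics, pixels), "k1" (the pictures are not rectified: a ray, as slopes to the right and down, at radius r is drawn at 1 + k1 r^2 times it, then the intrinsics apply), "R" (3x3) and "t" (3): a world point X has camera coordinates R X + t; the wrist camera has in their place "hand_eye" (4x4, takes a point from camera to tool coordinates, whose origin is the TCP and whose axes are the tool frame's). Camera axes: x right, y down, z forward; pixel columns grow to the right and rows downward; lengths in m; the calibration is good to about 2 mm. A picture is of the moment at which its call begins: read the wrist's pose just before it. get_calibration takes no time and is no camera call.
- ctrl.sign_off(): hands the job in, once; it reports no verdict.
The state is a dict: "time": time; "qpos": joint angles; "dq": joint speeds; "joint_efforts": joint torques, N m; "eef_pos": TCP position; "tcp_rot": TCP orientation; "contact_force": force on the tool from outside, world axes, zero at the start; "wrist_torque": the same for the moment, N m; "opening": opening from 0.0 (shut) to 1.0 (fully open).
Only numpy, scipy, OpenCV 4.12 (cv2) and the standard library are available. Lean on these libraries where they do the work, as an engineer would, in place of code of your own. Each camera call takes 0.05 s, during which the arm holds its last target.

## Task

Take the tongs out of their steel caddy and squeeze them shut to pick the cube-shaped chilling stone off the wooden board; do not touch that stone with the fingers. Lower it with the tongs down into the short, wide tumbler, close to its bottom, before letting go of it. Then stand the tongs back in their caddy, leaving the tumbler upright in its place and the other glasses and stones where they are.

Things in the scene. Friction and masses are not known exactly. Their poses are not given: they have to be found in the camera images.
- tongs_grip (a point): Upright loose steel tongs, 80 g: two parallel arms on a dark head block (24 x 26 x 14 mm) at the top. Point: mid-way between the arms' finger plates (24 wide, 36 mm high), where to grip; 92 mm above the tips' lower end, 34 below the top. z up, y from arm to arm (squeeze along y). Free: 54 mm over the arms, 46 mm between tips; 47 mm over the arms: carried, tips open 39 mm; 32 mm: shut on the cube.
- tongs_tips (a point): Point mid-way between the lower ends of the tongs' tips, same axes. The arms (4 mm thick) slide in the head, parallel, mirrored and centred, so finger plates and tips move alike, each up to 12 mm inward (30 mm over the arms when fully shut). A spring pushes each arm out with 3 N when free, plus 0.3 N per mm. Tips are 18 mm wide (x), 22 mm high.
- cube_center (a point): Centre of the grey cube-shaped stone, 24 mm edges, about 35 g, loose, flat on a wooden board 12 mm thick (110 x 180 mm); axes along its edges, z up. Two other grey stones lie on the board, centres 54 mm or more apart: a round puck (32 mm wide, 16 high) and a long bar (48 x 16 x 16 mm).
- tumbler: Short, wide clear glass tumbler, open on top, 76 mm high, outer diameter 92 mm at the rim, 84 at the foot, wall 4 mm, bottom 8 mm thick, about 300 g, loose. Origin: centre of its underside, z up. A taller, narrower glass (135 mm high, 68 wide) stands 120 mm or more from it, between centres.
- caddy: Fixed open-topped steel box in which the tongs stand: outside 52 (x) x 88 (y) x 50 mm high, walls and floor 4 mm, inside 44 x 80 mm. Origin: centre of its underside, z up. The tongs' arm-to-arm direction (y) lies along its long side (y).
Mind the look-alikes: they are no part of the job. What is shaped like the caddy but yellow is not meant. Leave any red look-alike of the tumbler alone.

How it is judged:
By the outcome, as a careful person would: the job done as asked, in the order asked, and still so for the second after the job is handed in, with the robot touching nothing.
It also fails if it takes over 58 s, if anything falls off the work surface, if the arm or the gripper's body presses on something with over 40 N, if the wrist force passes 120 N, or if a joint passes its speed limit or range.

## Working session

There is one attempt and no reset: what is moved stays moved. The work goes in short steps, Python scripts to look and compute and a shell command to move; the robot and the scene stay as the last step left them, time stands still between calls to the robot, and variables do not carry over. Pictures are saved under pics/ and viewed, and the job is handed in when it is done.

```bash
ls; mkdir -p pics
python3 - <<'E'
from plant import ctrl
import cv2,numpy as np
s=ctrl.get_state(); print({k:np.round(v,4) for k,v in s.items()}); print(ctrl.grasp_offset)
for n in("scene","top"):
    cv2.imwrite(f"pics/{n}0.png",ctrl.read_camera(n)[:,:,::-1]); c=ctrl.get_calibration(n); print(n,c)
print(ctrl.get_calibration("wrist"))
E
```

```text
pics
{'time': np.float64(0.0), 'qpos': array([-1.422 ,  0.2872,  1.5782,  0.    ,  1.2786, -0.15  ]), 'dq': array([-0.0017, -0.    , -0.0002,  0.0008, -0.0005, -0.0009]), 'joint_efforts': array([ 8.00000e-04, -4.05982e+01, -2.92624e+01, -1.00000e-04,
        5.70000e-03, -0.00000e+00]), 'eef_pos': array([ 0.1986, -0.6444,  0.2299]), 'tcp_rot': array([ 8.045e-01, -5.940e-01, -8.000e-04, -9.000e-04]), 'contact_force': array([-0.2955, -0.2871,  0.1306]), 'wrist_torque': array([0.0129, 0.0668, 0.0724]), 'opening': np.float64(1.0001)}
-0.0187
scene {'mtx': array([[395.54231336,   0.        , 278.25939258],
       [  0.        , 395.54231336, 214.50672604],
       [  0.        ,   0.        ,   1.        ]]), 'k1': 0.019799826810070975, 'R': array([[ 0.77144535,  0.63597902, -0.0200687 ],
       [ 0.30926297, -0.40232811, -0.86167773],
       [-0.55608316,  0.65853078, -0.50705891]]), 't': array([-0.41607085, -0.09955766,  1.28592245])}
top {'mtx': array([[500.75927285,   0.        , 275.81366126],
       [  0.        , 500.75927285, 209.55918216],
       [  0.        ,   0.        ,   1.        ]]), 'k1': 0.009735132561114235, 'R': array([[-0.02662367, -0.99957507,  0.01186873],
       [-0.99013286,  0.02473441, -0.13793161],
       [ 0.13757943, -0.01542387, -0.99037064]]), 't': array([-0.03082798,  0.54673871,  1.08862865])}
{'mtx': array([[289.72723331,   0.        , 279.90741637],
       [  0.        , 289.72723331, 204.51847797],
       [  0.        ,   0.        ,   1.        ]]), 'k1': -0.0505104539874942, 'hand_eye': array([[ 9.99999743e-01,  4.42279633e-04, -5.64050879e-04,
         6.19492384e-05],
       [-2.61296760e-04,  9.57717889e-01,  2.87708839e-01,
        -7.36170590e-02],
       [ 6.67449377e-04, -2.87708618e-01,  9.57717759e-01,
        -1.41874026e-01],
       [ 0.00000000e+00,  0.00000000e+00,  0.00000000e+00,
         1.00000000e+00]])}
```

View pics/scene0.png

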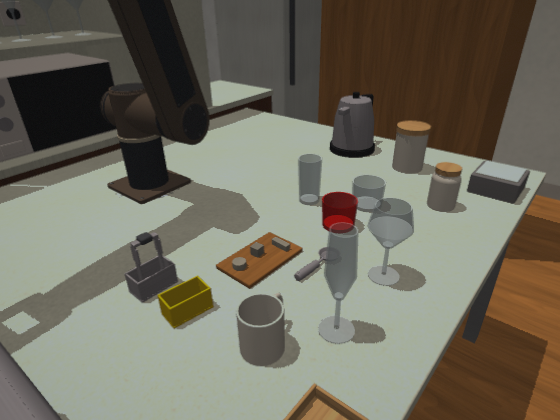

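View pics/top0.png

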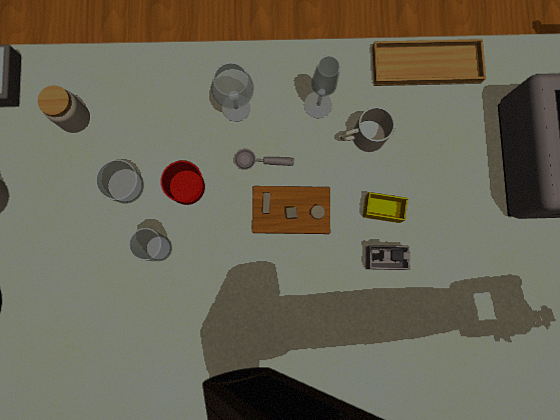

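Scene view: the steel caddy with tongs is at about (150,275) and the yellow caddy at (186,300). The red tumbler is at (340,212), the clear tumbler behind it at (368,192), and the tall glass at (310,180).
Top view: steel caddy (388,256), yellow one (386,207), clear tumbler (120,181), red one (183,182), tall glass (151,244), cube (291,212), bar (266,203), puck (317,212). I'll enlarge the ones meant.

Run:
```python
import cv2,numpy as np
t=cv2.imread("pics/top0.png")
def crop(x,y,w,h,f):
    return cv2.resize(t[y:y+h,x:x+w],None,fx=f,fy=f,interpolation=cv2.INTER_CUBIC)
a=crop(355,185,65,95,6); cv2.imwrite("pics/c1.png",a)
cv2.imwrite("pics/c2.png",crop(245,180,95,60,8))
cv2.imwrite("pics/c3.png",crop(90,150,120,120,5))
```

```text
(no output)
```

View pics/c1.png

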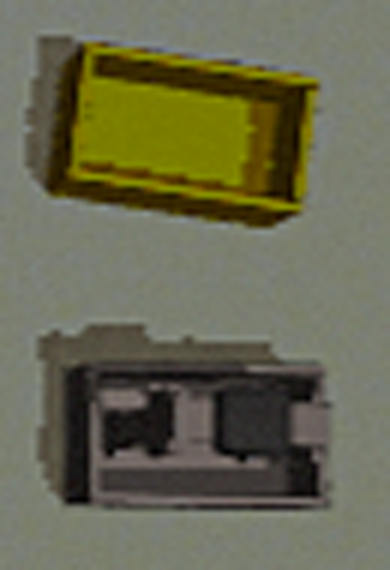

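View pics/c2.png

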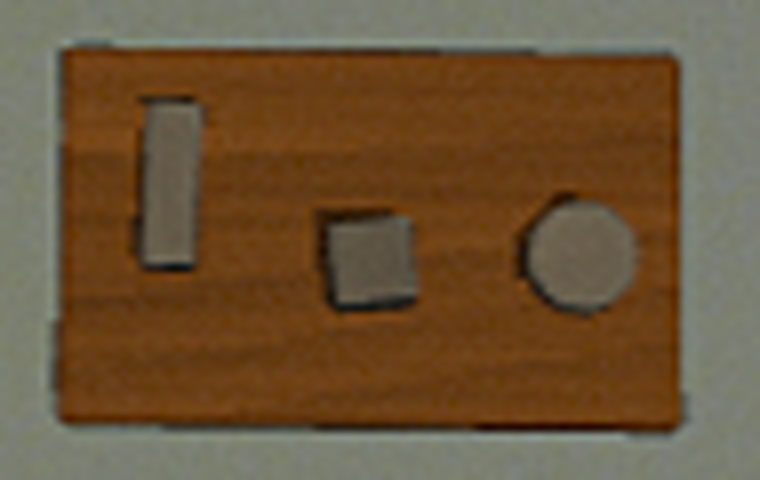

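View pics/c3.png

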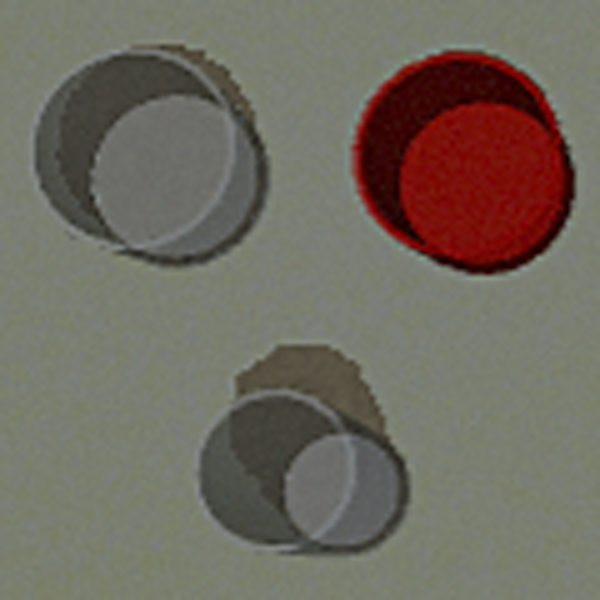

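Crop 1: the grey steel caddy (rim about (90..328, 365..505) in the crop) holds the tongs. The yellow box above it is the look-alike. Crop 2: the square stone is the cube, with top-face corners at crop (327,218), (412,213), (418,299), (338,306). Crop 3: the clear wide glass at top left (rim centre about (135,150) in the crop) is the tumbler. The red one is the look-alike, and the bottom one is the tall narrow glass.

```bash
cat > h.py <<'E'
from plant import ctrl
import cv2,numpy as np
from scipy.spatial.transform import Rotation as Rn
def cam(n,state=None):
    c=ctrl.get_calibration(n)
    if n=="wrist":
        H=c["hand_eye"]; s=state or ctrl.get_state()
        T=np.eye(4);T[:3,:3]=Rn.from_quat(s["tcp_rot"]).as_matrix();T[:3,3]=s["eef_pos"]
        W=T@H; R=W[:3,:3].T; t=-R@W[:3,3]
    else: R,t=c["R"],c["t"]
    return c["mtx"],c["k1"],R,t
def bp(C,uv,z):
    K,k,R,t=C; d=np.array([(uv[0]-K[0,2])/K[0,0],(uv[1]-K[1,2])/K[1,1]]); s=d.copy()
    for _ in range(10): s=d/(1+k*(s@s))
    r=R.T@np.array([s[0],s[1],1]); o=-R.T@t
    return o+r*(z-o[2])/r[2]
def pj(C,X):
    K,k,R,t=C; p=R@np.asarray(X)+t; s=p[:2]/p[2]; s=s*(1+k*(s@s)); return K[0,0]*s[0]+K[0,2],K[1,1]*s[1]+K[1,2]
def cu(p,f,x0,y0): return (p[0]+.5)/f-.5+x0,(p[1]+.5)/f-.5+y0
E
python3 - <<'E'
from h import *
C=cam("top"); np.set_printoptions(precision=4,suppress=True)
print("caddy rim",[bp(C,cu(p,6,355,185),.05)[:2] for p in [(90,365),(325,362),(328,505),(90,502)]])
q=[bp(C,cu(p,8,245,180),.036) for p in [(327,218),(412,213),(418,299),(338,306)]]
q=np.array(q);print("cube",q[:,:2],q.mean(0), np.linalg.norm(np.diff(q,axis=0),axis=1))
print("board",[bp(C,cu(p,8,245,180),.012)[:2] for p in [(62,48),(680,56),(682,430),(60,424)]])
for nm,p,z in [("rim",(135,150),.076),("inner bottom",(164,171),.008),("red",(455,150),.076),("tallrim",(277,470),.135),("puck",None,0)]:
    if p: print(nm,bp(C,cu(p,5,90,150),z))
print("rim edges",[bp(C,cu(p,5,90,150),.076)[:2] for p in [(34,150),(237,150),(135,48),(135,250)]])
print("puck",bp(C,cu((581,255),8,245,180),.028), "bar",[bp(C,cu(p,8,245,180),.028)[:2] for p in [(145,102),(202,102),(195,266),(145,266)]])
print("yellow",[bp(C,cu(p,6,355,185),.05)[:2] for p in [(88,45),(318,78),(300,212),(75,185)]])
E
```

```text
caddy rim [array([ 0.459 , -0.2496]), array([ 0.4579, -0.3363]), array([ 0.4057, -0.3341]), array([ 0.409, -0.247])]
cube [[ 0.5518 -0.0668]
 [ 0.5526 -0.0909]
 [ 0.5281 -0.0918]
 [ 0.5267 -0.0692]] [ 0.5398 -0.0797  0.036 ] [0.024  0.0245 0.0226]
board [array([0.6069, 0.0076]), array([ 0.6001, -0.1714]), array([ 0.4914, -0.1675]), array([0.4977, 0.0104])]
rim [0.6151 0.3011 0.076 ]
inner bottom [0.619  0.3083 0.008 ]
red [0.6118 0.162  0.076 ]
tallrim [0.4693 0.2236 0.135 ]
rim edges [array([0.6162, 0.3449]), array([0.6141, 0.2568]), array([0.6607, 0.3018]), array([0.5709, 0.3004])]
puck [ 0.5405 -0.1389  0.028 ] bar [array([ 0.5876, -0.0162]), array([ 0.5872, -0.0325]), array([ 0.5401, -0.0293]), array([ 0.5405, -0.0151])]
yellow [array([ 0.5784, -0.2551]), array([ 0.5638, -0.3404]), array([ 0.5137, -0.3306]), array([ 0.5259, -0.2475])]
```

```bash
python3 -m jog '[{"grip":0,"xyz":[-0.024,-0.030,-0.002],"dr":[0,0,0.02]},{"grip":0,"xyz":[-0.048,-0.059,-0.004],"dr":[0,0,0.05]},{"grip":0,"xyz":[-0.073,-0.089,-0.006],"dr":[0,0,0.08]},{"grip":0,"xyz":[-0.098,-0.118,-0.008],"dr":[0,0,0.11]},{"grip":0,"xyz":[-0.122,-0.148,-0.010],"dr":[0,0,0.14]},{"grip":0,"xyz":[-0.147,-0.177,-0.012],"dr":[0,0,0.17]},{"grip":0,"xyz":[-0.171,-0.207,-0.014],"dr":[0,0,0.20]},{"grip":0,"xyz":[-0.196,-0.236,-0.016],"dr":[0,0,0.23]},{"grip":0,"xyz":[-0.220,-0.266,-0.018],"dr":[0,0,0.26]},{"grip":0,"xyz":[-0.245,-0.296,-0.02],"dr":[0,0,0.29]},{"grip":0,"xyz":[-0.269,-0.325,-0.02],"dr":[0,0,0.298]},{"grip":0,"xyz":[-0.269,-0.325,-0.02],"dr":[0,0,0.298]}]'
python3 -m jog '[{"grip":0,"xyz":[0,0,0],"dr":[0,0,0]},{"grip":0,"xyz":[0,0,0],"dr":[0,0,0]},{"grip":0,"xyz":[0,0,0],"dr":[0,0,0]}]'
python3 - <<'E'
from h import *
s=ctrl.get_state();print(s['time'],s['eef_pos'],s['tcp_rot'])
im=ctrl.read_camera("wrist")[:,:,::-1];cv2.imwrite("pics/w1.png",im)
np.save("w1.npy",np.r_[s['eef_pos'],s['tcp_rot']])
E
```

```text
time: 1.1
eef_pos: [0.4325, -0.2872, 0.2511]
tcp_rot: [0.709, -0.705, -0.001, -0.001]
contact_force: [0.1, -0.3, -0.8]
opening: 0.999
time: 1.35
eef_pos: [0.4295, -0.2932, 0.251]
tcp_rot: [-0.707, 0.707, 0.0, -0.0]
contact_force: [0.2, 0.5, -0.6]
opening: 0.999
1.35 [ 0.42949863 -0.29323473  0.25101468] [-7.06914446e-01  7.07298990e-01  2.41294867e-04 -2.16501082e-04]
```

View pics/w1.png

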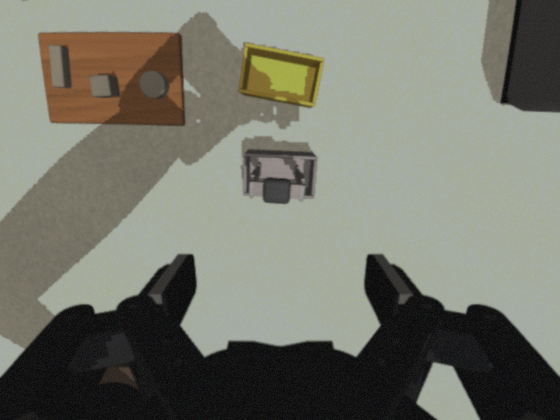

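Wrist view: the steel caddy is at (280,175) with the tongs' head block at (277,190). The board is at upper left, and the yellow box at (282,75) is left alone.

Run:
```python
import cv2
t=cv2.imread("pics/w1.png")
cv2.imwrite("pics/w1c.png",cv2.resize(t[140:215,230:330],None,fx=8,fy=8,interpolation=cv2.INTER_CUBIC))
```

```text
(no output)
```

View pics/w1c.png

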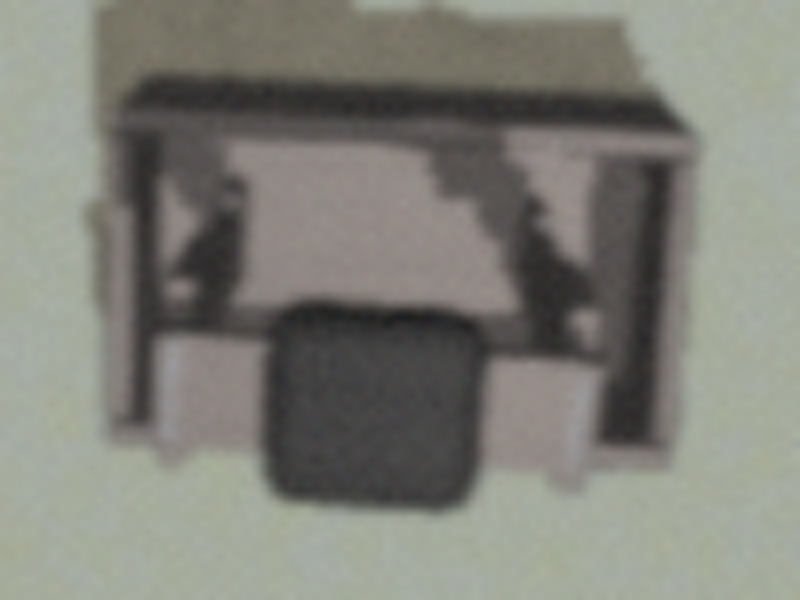

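Run:
```python
from h import *
np.set_printoptions(precision=4,suppress=True)
v=np.load("w1.npy");C=cam("wrist",{"eef_pos":v[:3],"tcp_rot":v[3:]})
f=lambda ps,z:np.array([bp(C,cu(p,8,230,140),z)[:2] for p in ps])
q=f([(110,115),(695,138),(670,465),(110,440)],.05);print("rim",q,q.mean(0))
h=f([(277,318),(482,320),(472,506),(275,498)],.13);print("head",h,h.mean(0))
for z in(.1,.11,.114,.12):
  a=f([(158,332),(603,355),(585,490),(160,460)],z);print(z,a,np.linalg.norm(a[0]-a[1]),a[:2].mean(0),np.degrees(np.arctan2(*(a[1]-a[0])[::-1])))
print("cube",f([],.036), [bp(C,p,.036)[:2] for p in [(103,85)]],"puck",bp(C,(153,84),.028))
C2=cam("top"); print("head top cam",[bp(C2,cu(p,6,355,185),.13)[:2] for p in [(218,390),(292,390),(292,455),(218,455)]])
```

```text
rim [[ 0.4621 -0.2499]
 [ 0.4587 -0.3361]
 [ 0.4087 -0.334 ]
 [ 0.4126 -0.2482]] [ 0.4355 -0.292 ]
head [[ 0.4483 -0.2785]
 [ 0.4481 -0.3022]
 [ 0.4257 -0.3012]
 [ 0.4267 -0.2779]] [ 0.4372 -0.29  ]
0.1 [[ 0.4402 -0.2615]
 [ 0.4372 -0.3189]
 [ 0.419  -0.317 ]
 [ 0.4231 -0.2612]] 0.057521224488988366 [ 0.4387 -0.2902] -93.03527395532768
0.11 [[ 0.4424 -0.2625]
 [ 0.4394 -0.318 ]
 [ 0.4219 -0.3162]
 [ 0.4259 -0.2623]] 0.055556978192379 [ 0.4409 -0.2903] -93.03527395532764
0.114 [[ 0.4433 -0.263 ]
 [ 0.4404 -0.3177]
 [ 0.4231 -0.3158]
 [ 0.427  -0.2627]] 0.054771279673735185 [ 0.4418 -0.2903] -93.03527395532768
0.12 [[ 0.4445 -0.2636]
 [ 0.4417 -0.3172]
 [ 0.4248 -0.3154]
 [ 0.4286 -0.2634]] 0.05359273189576953 [ 0.4431 -0.2904] -93.03527395532767
cube [] [array([ 0.5424, -0.0851])] puck [ 0.543  -0.1421  0.028 ]
head top cam [array([ 0.4444, -0.2768]), array([ 0.4438, -0.302 ]), array([ 0.4218, -0.3007]), array([ 0.4224, -0.2755])]
```

```bash
python3 -m jog '[{"grip":0,"xyz":[-0.0027,-0.0055,0.02],"dr":[0,0,0.043]},{"grip":0,"xyz":[-0.0027,-0.0055,0.05],"dr":[0,0,0.043]},{"grip":0,"xyz":[-0.0027,-0.0055,0.08],"dr":[0,0,0.043]},{"grip":0,"xyz":[-0.0027,-0.0055,0.105],"dr":[0,0,0.043]},{"grip":0,"xyz":[-0.0027,-0.0055,0.105],"dr":[0,0,0.043]},{"grip":0,"xyz":[-0.0027,-0.0055,0.105],"dr":[0,0,0.043]},{"grip":0,"xyz":[-0.0027,-0.0055,0.105],"dr":[0,0,0.043]}]'
cat > snap.py <<'E'
import sys
from h import *
n,f=sys.argv[1:3]
s=ctrl.get_state();print(s['time'],np.round(s['eef_pos'],4),np.round(s['tcp_rot'],4),np.round(s['contact_force'],1),round(s['opening'],3))
cv2.imwrite(f"pics/{f}.png",ctrl.read_camera(n)[:,:,::-1]);np.save(f+".npy",np.r_[s['eef_pos'],s['tcp_rot']])
E
python3 snap.py wrist w2
```

```text
time: 1.98
eef_pos: [0.436, -0.2911, 0.1479]
tcp_rot: [-0.692, 0.722, -0.001, 0.0]
contact_force: [0.8, -0.2, 0.8]
opening: 0.998
1.9833 [ 0.436  -0.2911  0.1479] [-0.6915  0.7223 -0.0011  0.    ] [ 0.8 -0.2  0.8] 0.998
```

View pics/w2.png

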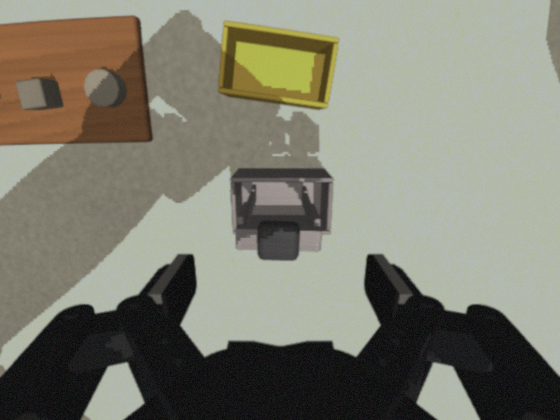

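Head block at (278,241), centred between the fingers. I'll measure it more closely.

Run:
```python
import cv2
t=cv2.imread("pics/w2.png")
cv2.imwrite("pics/w2c.png",cv2.resize(t[160:270,220:345],None,fx=5,fy=5,interpolation=cv2.INTER_CUBIC))
```

```text
(no output)
```

View pics/w2c.png

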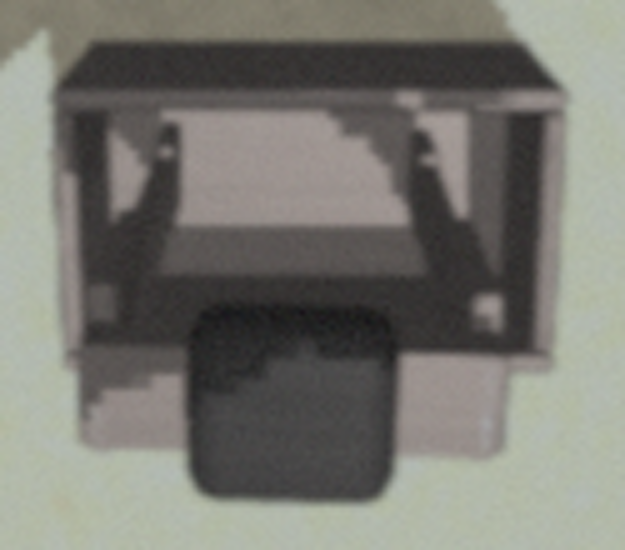

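Run:
```python
from h import *
np.set_printoptions(precision=4,suppress=True)
v=np.load("w2.npy");C=cam("wrist",{"eef_pos":v[:3],"tcp_rot":v[3:]})
f=lambda ps,z:np.array([bp(C,cu(p,5,220,160),z)[:2] for p in ps])
q=f([(56,92),(564,97),(550,367),(68,360)],.05);print("rim",q,q.mean(0))
h=f([(190,335),(397,335),(393,500),(190,498)],.13);print("head",h,h.mean(0))
a=f([(80,350),(505,355),(500,457),(82,447)],.114);print(a,a.mean(0),np.linalg.norm(a[0]-a[1]),np.degrees(np.arctan2(*(a[1]-a[0])[::-1])))
```

```text
rim [[ 0.4628 -0.2508]
 [ 0.4582 -0.3363]
 [ 0.4093 -0.3343]
 [ 0.4144 -0.2485]] [ 0.4361 -0.2925]
head [[ 0.4486 -0.2783]
 [ 0.4475 -0.3027]
 [ 0.4259 -0.3017]
 [ 0.4273 -0.2769]] [ 0.4373 -0.2899]
[[ 0.441  -0.2623]
 [ 0.4379 -0.3176]
 [ 0.4233 -0.3169]
 [ 0.4272 -0.2613]] [ 0.4324 -0.2896] 0.05540951352468003 -93.22257008484246
```

```bash
python3 -m jog '[{"grip":0,"xyz":[-0.001,-0.001,0.025],"dr":[0,0,0.005]},{"grip":0,"xyz":[-0.001,-0.001,0.05],"dr":[0,0,0.005]},{"grip":0,"xyz":[-0.001,-0.001,0.0735],"dr":[0,0,0.005]},{"grip":0,"xyz":[-0.001,-0.001,0.0735],"dr":[0,0,0.005]},{"grip":0.1,"xyz":[-0.001,-0.001,0.0735],"dr":[0,0,0.005]},{"grip":0.2,"xyz":[-0.001,-0.001,0.0735],"dr":[0,0,0.005]},{"grip":0.3,"xyz":[-0.001,-0.001,0.0735],"dr":[0,0,0.005]},{"grip":0.3,"xyz":[-0.001,-0.001,0.0735],"dr":[0,0,0.005]},{"grip":0.3,"xyz":[-0.001,-0.001,0.0735],"dr":[0,0,0.005]}]' 20
python3 snap.py wrist w3;python3 snap.py scene s3;python3 - <<'E'
from h import *
print(ctrl.grasp_offset)
t=cv2.imread("pics/s3.png")
cv2.imwrite("pics/s3c.png",cv2.resize(t[190:320,80:230],None,fx=5,fy=4.5,interpolation=cv2.INTER_CUBIC))
E
```

```text
time: 2.78
eef_pos: [0.4374, -0.2894, 0.0744]
tcp_rot: [-0.69, 0.724, -0.001, 0.0]
contact_force: [-0.1, 0.1, -0.0]
opening: 0.699
2.7833 [ 0.4374 -0.2894  0.0744] [-0.6902  0.7236 -0.0014  0.    ] [-0.1  0.1 -0. ] 0.699
2.8333 [ 0.4372 -0.2892  0.074 ] [-0.6902  0.7236 -0.0011  0.    ] [ 0.2 -0.7 -0.2] 0.7
-0.0187
```

View pics/w3.png

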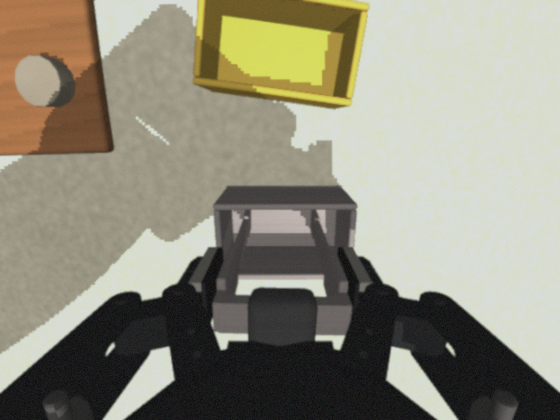

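View pics/s3c.png

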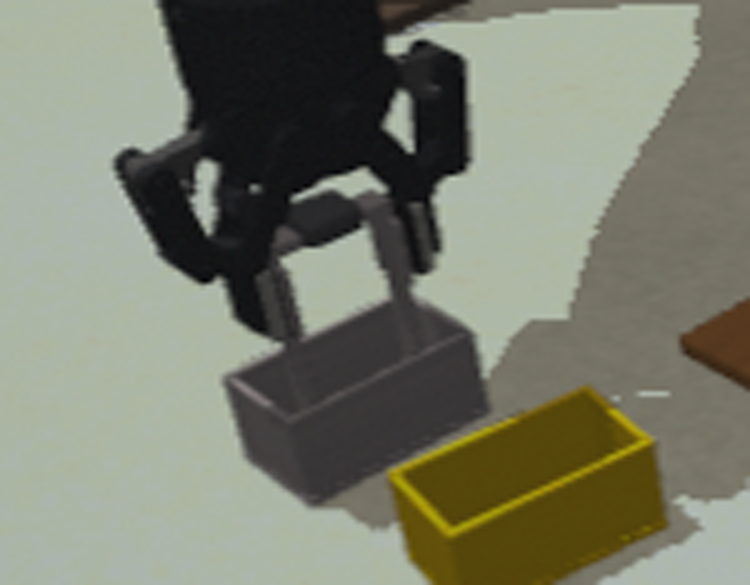

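The pads straddle the arms (opening about 59 mm) with no contact force. Closing to the carrying width.

```bash
python3 -m jog '[{"grip":0.35,"xyz":[0,0,0],"dr":[0,0,0]},{"grip":0.4,"xyz":[0,0,0],"dr":[0,0,0]},{"grip":0.45,"xyz":[0,0,0],"dr":[0,0,0]},{"grip":0.45,"xyz":[0,0,0],"dr":[0,0,0]},{"grip":0.45,"xyz":[0,0,0],"dr":[0,0,0]},{"grip":0.45,"xyz":[0,0,0],"dr":[0,0,0]}]' 30
python3 -m jog '[{"grip":0.45,"xyz":[0,0,-0.005],"dr":[0,0,0]},{"grip":0.45,"xyz":[0,0,-0.012],"dr":[0,0,0]},{"grip":0.45,"xyz":[0,0,-0.02],"dr":[0,0,0]},{"grip":0.45,"xyz":[0,0,-0.02],"dr":[0,0,0]}]'
python3 snap.py wrist w4;python3 snap.py scene s4;python3 - <<'E'
from h import *
t=cv2.imread("pics/s4.png")
cv2.imwrite("pics/s4c.png",cv2.resize(t[190:320,80:230],None,fx=5,fy=4.5,interpolation=cv2.INTER_CUBIC))
E
```

```text
time: 3.38
eef_pos: [0.4373, -0.2891, 0.0738]
tcp_rot: [-0.69, 0.724, -0.001, 0.0]
contact_force: [0.1, -0.2, 5.4]
opening: 0.553
time: 3.72
eef_pos: [0.4374, -0.2894, 0.0946]
tcp_rot: [-0.69, 0.724, -0.001, 0.0]
contact_force: [1.2, 0.6, -1.0]
opening: 0.55
3.7167 [ 0.4374 -0.2894  0.0946] [-0.6902  0.7236 -0.0014  0.    ] [ 1.2  0.6 -1. ] 0.55
3.7667 [ 0.4372 -0.2891  0.0939] [-0.6902  0.7236 -0.0011  0.    ] [-0.4  0.3 -0.8] 0.547
```

View pics/w4.png

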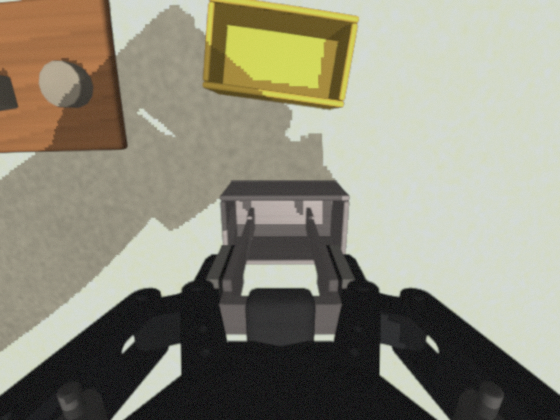

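View pics/s4c.png

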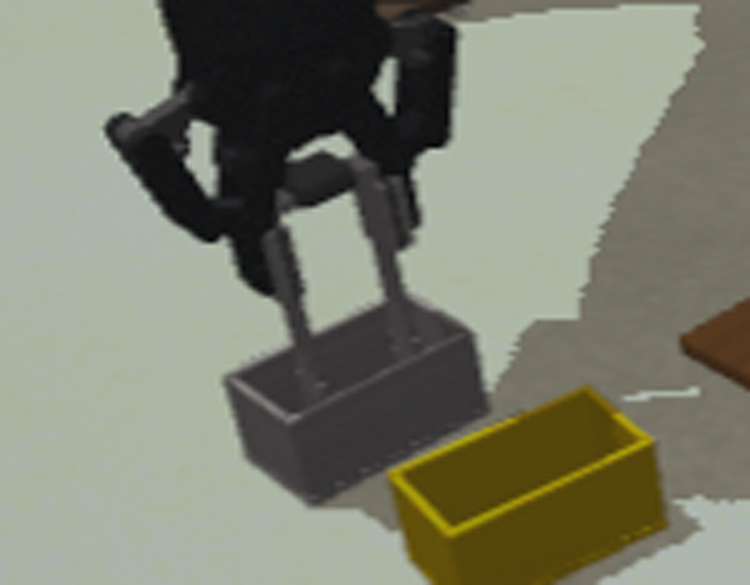

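Tongs hang straight, lifted about 20 mm, with the tips still inside the caddy (force about -1 N, i.e. their weight). Next I lift clear and go over the cube.

```bash
python3 -m jog '[{"grip":0.45,"xyz":[0,0,-0.02],"dr":[0,0,0]},{"grip":0.45,"xyz":[0,0,-0.045],"dr":[0,0,0]},{"grip":0.45,"xyz":[0,0,-0.07],"dr":[0,0,0]},{"grip":0.45,"xyz":[0,0,-0.095],"dr":[0,0,0]},{"grip":0.45,"xyz":[-0.015,-0.007,-0.105],"dr":[0,0,-0.01]},{"grip":0.45,"xyz":[-0.042,-0.019,-0.105],"dr":[0,0,-0.02]},{"grip":0.45,"xyz":[-0.07,-0.031,-0.105],"dr":[0,0,-0.03]},{"grip":0.45,"xyz":[-0.098,-0.043,-0.105],"dr":[0,0,-0.045]},{"grip":0.45,"xyz":[-0.126,-0.055,-0.105],"dr":[0,0,-0.06]},{"grip":0.45,"xyz":[-0.154,-0.067,-0.105],"dr":[0,0,-0.075]},{"grip":0.45,"xyz":[-0.184,-0.080,-0.105],"dr":[0,0,-0.09]},{"grip":0.45,"xyz":[-0.205,-0.090,-0.105],"dr":[0,0,-0.1]}]'
python3 -m jog '[{"grip":0.45,"xyz":[-0.007,-0.003,0],"dr":[0,0,0]},{"grip":0.45,"xyz":[-0.007,-0.003,0],"dr":[0,0,0]},{"grip":0.45,"xyz":[-0.007,-0.003,0],"dr":[0,0,0]},{"grip":0.45,"xyz":[-0.007,-0.003,0],"dr":[0,0,0]}]'
python3 snap.py wrist w5;python3 snap.py scene s5
```

```text
time: 4.82
eef_pos: [0.5365, -0.0857, 0.1973]
tcp_rot: [0.726, -0.688, -0.001, -0.0]
contact_force: [-0.0, -0.7, -0.4]
opening: 0.553
time: 5.15
eef_pos: [0.5383, -0.0819, 0.1975]
tcp_rot: [0.725, -0.689, -0.0, 0.0]
contact_force: [-0.4, -0.6, -0.2]
opening: 0.553
5.15 [ 0.5383 -0.0819  0.1975] [ 7.252e-01 -6.886e-01 -2.000e-04  4.000e-04] [-0.4 -0.6 -0.2] 0.553
5.2 [ 0.5384 -0.0821  0.1976] [ 7.250e-01 -6.888e-01 -1.000e-04  3.000e-04] [ 0.1  0.3 -0.8] 0.55
```

View pics/w5.png

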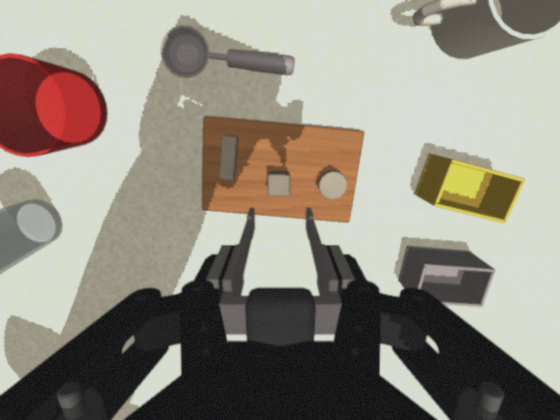

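View pics/s5.png

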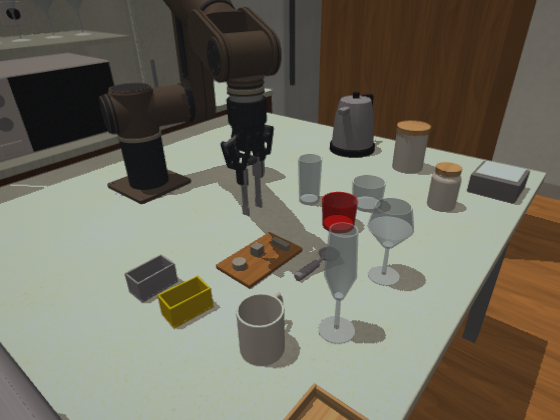

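The tongs are out of the caddy. In the wrist view the cube (278,184), puck (333,184), bar (229,157) and tips (250,213)/(310,213) are all visible. Enlarging.

Run:
```python
import cv2
t=cv2.imread("pics/w5.png")
cv2.imwrite("pics/w5c.png",cv2.resize(t[160:240,230:330],None,fx=8,fy=7,interpolation=cv2.INTER_CUBIC))
```

```text
(no output)
```

View pics/w5c.png

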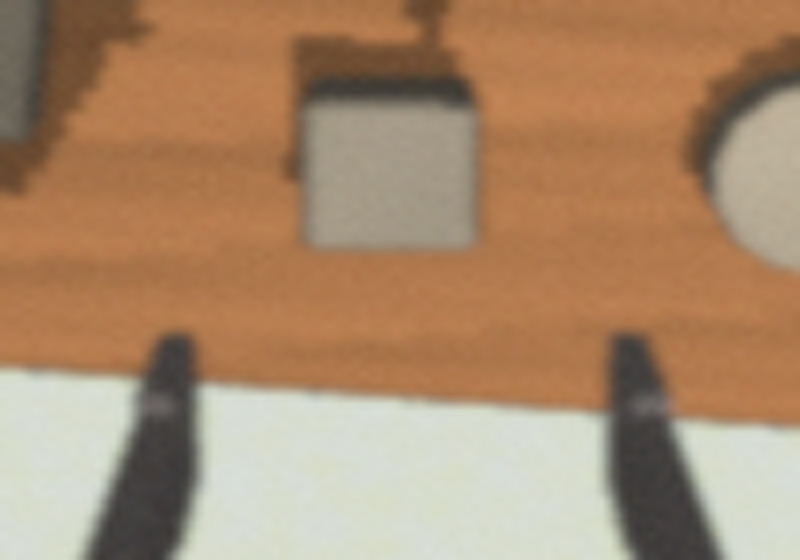

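Run:
```python
from h import *
np.set_printoptions(precision=4,suppress=True)
v=np.load("w5.npy");C=cam("wrist",{"eef_pos":v[:3],"tcp_rot":v[3:]});Rt=Rn.from_quat(v[3:]).as_matrix()
cc=lambda p:((p[0]+.5)/8-.5+230,(p[1]+.5)/7-.5+160)
f=lambda ps,z:np.array([bp(C,cc(p),z) for p in ps])
q=f([(303,103),(477,103),(475,247),(306,247)],.036);m=q.mean(0);print("cube",q[:,:2],m,np.linalg.norm(np.diff(q,axis=0),axis=1))
print("cube in tool",Rt.T@(m-v[:3]))
for z in(.1225,.1275,.1325):
  t=f([(162,335),(195,335),(612,335),(645,335)],z);print(z,t[:,:2],np.linalg.norm(t[0]-t[3]),"tool",Rt.T@(t.mean(0)-v[:3]))
g=[bp(C,p,.028) for p in [(333,184)]];print("puck",g)
print("caddy etc; yaw",np.degrees(np.arctan2(Rt[1,0],Rt[0,0])))
```

```text
cube [[ 0.5534 -0.0677]
 [ 0.5546 -0.0908]
 [ 0.5321 -0.0919]
 [ 0.5309 -0.069 ]] [ 0.5427 -0.0799  0.036 ] [0.0231 0.0226 0.0229]
cube in tool [-0.0019 -0.0046  0.1615]
0.1225 [[ 0.5431 -0.0579]
 [ 0.5433 -0.0611]
 [ 0.5454 -0.102 ]
 [ 0.5456 -0.1052]] 0.0473604254067608 tool [-0.0001 -0.006   0.075 ]
0.1275 [[ 0.5447 -0.0584]
 [ 0.5448 -0.0615]
 [ 0.5469 -0.1014]
 [ 0.5471 -0.1046]] 0.046268253324374106 tool [-0.0001 -0.0076  0.07  ]
0.1325 [[ 0.5463 -0.0588]
 [ 0.5464 -0.0619]
 [ 0.5485 -0.1009]
 [ 0.5486 -0.104 ]] 0.045176081241987416 tool [-0.0001 -0.0092  0.065 ]
puck [array([ 0.5448, -0.14  ,  0.028 ])]
caddy etc; yaw -87.03345091017177
```

```bash
python3 -m jog '[{"grip":0.45,"xyz":[-0.0018,-0.005,0.02],"dr":[0,0,0]},{"grip":0.45,"xyz":[-0.0018,-0.005,0.045],"dr":[0,0,0]},{"grip":0.45,"xyz":[-0.0018,-0.005,0.065],"dr":[0,0,0]},{"grip":0.45,"xyz":[-0.0018,-0.005,0.08],"dr":[0,0,0]},{"grip":0.45,"xyz":[-0.0018,-0.005,0.08],"dr":[0,0,0]},{"grip":0.45,"xyz":[-0.0018,-0.005,0.08],"dr":[0,0,0]},{"grip":0.45,"xyz":[-0.0018,-0.005,0.08],"dr":[0,0,0]}]'
python3 snap.py wrist w6;python3 snap.py scene s6
python3 - <<'E'
import cv2
t=cv2.imread("pics/w6.png")
cv2.imwrite("pics/w6c.png",cv2.resize(t[170:260,220:340],None,fx=6,fy=6,interpolation=cv2.INTER_CUBIC))
t=cv2.imread("pics/s6.png")
cv2.imwrite("pics/s6c.png",cv2.resize(t[190:290,200:320],None,fx=6,fy=6,interpolation=cv2.INTER_CUBIC))
E
```

```text
time: 5.83
eef_pos: [0.5444, -0.0798, 0.119]
tcp_rot: [0.725, -0.689, 0.001, -0.0]
contact_force: [0.4, 0.1, -0.9]
opening: 0.553
5.8333 [ 0.5444 -0.0798  0.119 ] [ 7.252e-01 -6.886e-01  9.000e-04 -4.000e-04] [ 0.4  0.1 -0.9] 0.553
5.8833 [ 0.5448 -0.0797  0.1196] [ 7.253e-01 -6.884e-01  1.400e-03 -6.000e-04] [ 0.4  0.2 -1.3] 0.552
```

View pics/w6c.png

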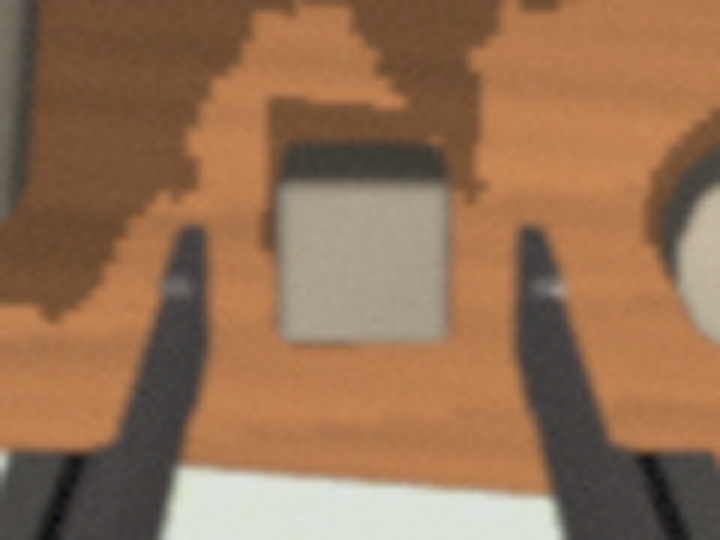

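View pics/s6c.png

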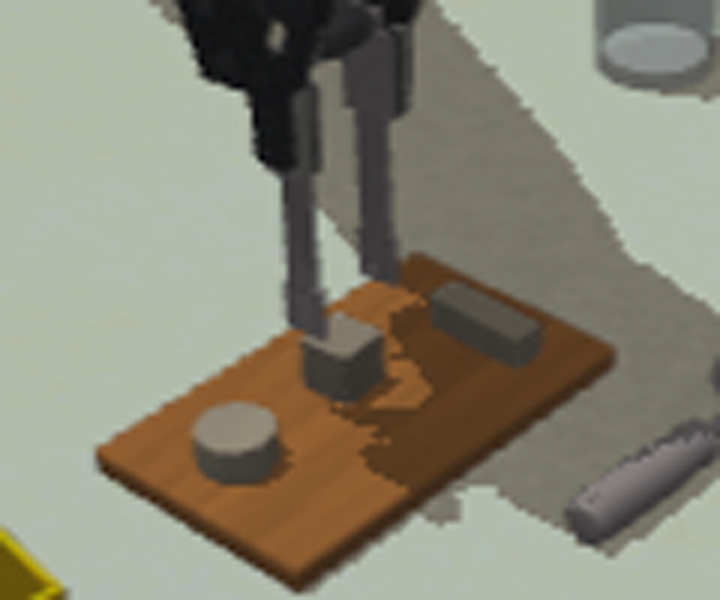

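Run:
```python
from h import *
np.set_printoptions(precision=4,suppress=True)
v=np.load("w6.npy");C=cam("wrist",{"eef_pos":v[:3],"tcp_rot":v[3:]});Rt=Rn.from_quat(v[3:]).as_matrix()
f=lambda ps,z:np.array([bp(C,cu(p,6,220,170),z) for p in ps])
q=f([(278,182),(446,182),(448,344),(281,343)],.036);m=q.mean(0)
print("cube in tool",Rt.T@(m-v[:3]),np.linalg.norm(np.diff(q,axis=0),axis=1))
for z in(.043,.048,.053):
  t=f([(175,228),(206,228),(518,228),(550,228)],z);print(z,np.linalg.norm(t[0]-t[3]),np.linalg.norm(t[1]-t[2]),"tool",Rt.T@(t.mean(0)-v[:3]))
```

```text
cube in tool [0.     0.0017 0.083 ] [0.0226 0.0233 0.0231]
0.043 0.049275716809154414 0.040989937213953415 tool [-0.0001 -0.0056  0.0761]
0.048 0.0481457913433327 0.04005001027022453 tool [-0.0001 -0.0071  0.0711]
0.053 0.04701586587751099 0.03911008332649562 tool [-0.0001 -0.0087  0.0661]
```

Tips and cube are centred on each other to within 1 mm. Lowering and squeezing.

```bash
python3 -m jog '[{"grip":0.45,"xyz":[0,0,0.012],"dr":[0,0,0]},{"grip":0.45,"xyz":[0,0,0.022],"dr":[0,0,0]},{"grip":0.45,"xyz":[0,0,0.028],"dr":[0,0,0]},{"grip":0.45,"xyz":[0,0,0.031],"dr":[0,0,0]},{"grip":0.45,"xyz":[0,0,0.031],"dr":[0,0,0]},{"grip":0.45,"xyz":[0,0,0.031],"dr":[0,0,0]},{"grip":0.5,"xyz":[0,0,0.031],"dr":[0,0,0]},{"grip":0.55,"xyz":[0,0,0.031],"dr":[0,0,0]},{"grip":0.58,"xyz":[0,0,0.031],"dr":[0,0,0]},{"grip":0.58,"xyz":[0,0,0.031],"dr":[0,0,0]},{"grip":0.58,"xyz":[0,0,0.031],"dr":[0,0,0]}]'
python3 snap.py wrist w7;python3 snap.py scene s7
python3 - <<'E'
import cv2
t=cv2.imread("pics/w7.png")
cv2.imwrite("pics/w7c.png",cv2.resize(t[170:270,210:350],None,fx=5,fy=5,interpolation=cv2.INTER_CUBIC))
t=cv2.imread("pics/s7.png")
cv2.imwrite("pics/s7c.png",cv2.resize(t[190:290,200:320],None,fx=6,fy=6,interpolation=cv2.INTER_CUBIC))
E
```

```text
time: 6.85
eef_pos: [0.5439, -0.079, 0.0871]
tcp_rot: [0.726, -0.688, 0.0, -0.0]
contact_force: [-0.1, -0.3, -0.7]
opening: 0.42
6.85 [ 0.5439 -0.079   0.0871] [ 7.255e-01 -6.882e-01  2.000e-04 -1.000e-04] [-0.1 -0.3 -0.7] 0.42
6.9 [ 0.5439 -0.079   0.087 ] [ 7.255e-01 -6.882e-01  2.000e-04 -1.000e-04] [-0.  -0.1 -0.4] 0.421
```

View pics/w7c.png

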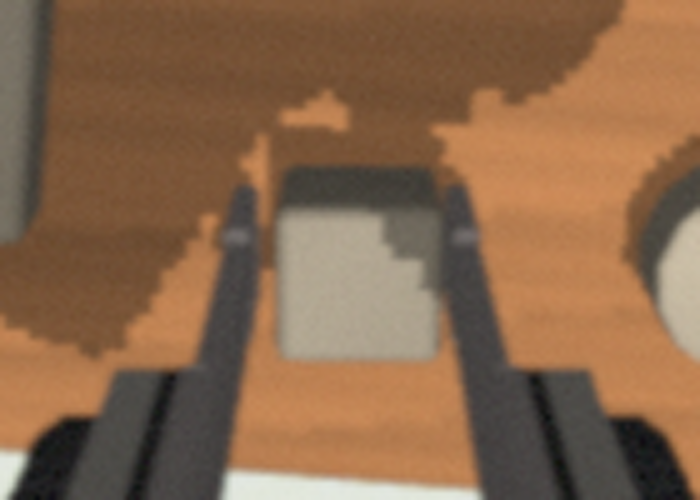

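View pics/s7c.png

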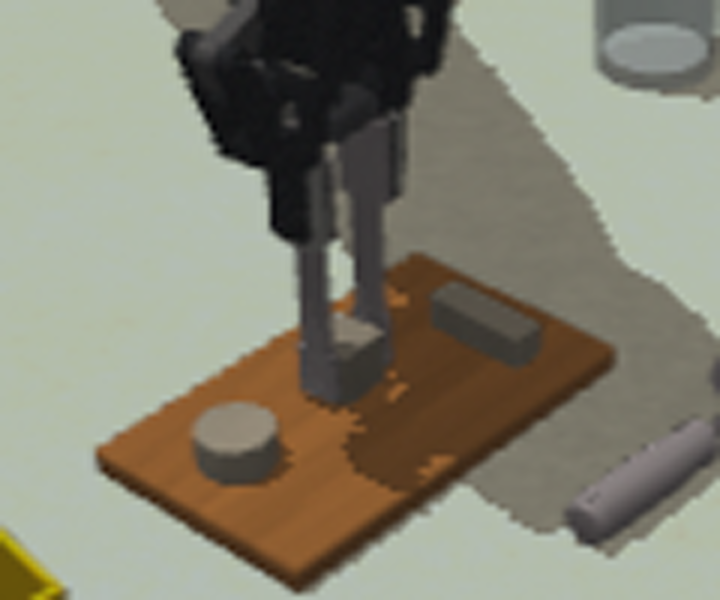

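Tips straddle the cube close to the board, no floor contact. Squeezing shut and test-lifting.

```bash
python3 -m jog '[{"grip":0.61,"xyz":[0,0,0],"dr":[0,0,0]},{"grip":0.64,"xyz":[0,0,0],"dr":[0,0,0]},{"grip":0.68,"xyz":[0,0,0],"dr":[0,0,0]},{"grip":0.72,"xyz":[0,0,0],"dr":[0,0,0]},{"grip":0.72,"xyz":[0,0,0],"dr":[0,0,0]},{"grip":0.72,"xyz":[0,0,0],"dr":[0,0,0]},{"grip":0.72,"xyz":[0,0,0],"dr":[0,0,0]}]' 35
python3 -m jog '[{"grip":0.72,"xyz":[0,0,-0.006],"dr":[0,0,0]},{"grip":0.72,"xyz":[0,0,-0.015],"dr":[0,0,0]},{"grip":0.72,"xyz":[0,0,-0.03],"dr":[0,0,0]},{"grip":0.72,"xyz":[0,0,-0.03],"dr":[0,0,0]},{"grip":0.72,"xyz":[0,0,-0.03],"dr":[0,0,0]}]'
python3 snap.py wrist w8;python3 snap.py scene s8
python3 - <<'E'
import cv2
t=cv2.imread("pics/w8.png")
cv2.imwrite("pics/w8c.png",cv2.resize(t[170:270,210:350],None,fx=5,fy=5,interpolation=cv2.INTER_CUBIC))
t=cv2.imread("pics/s8.png")
cv2.imwrite("pics/s8c.png",cv2.resize(t[190:290,200:320],None,fx=6,fy=6,interpolation=cv2.INTER_CUBIC))
E
```

```text
time: 7.53
eef_pos: [0.5441, -0.079, 0.0872]
tcp_rot: [0.726, -0.688, 0.0, -0.0]
contact_force: [-0.1, 0.2, 1.7]
opening: 0.346
time: 7.95
eef_pos: [0.5446, -0.0792, 0.1181]
tcp_rot: [0.726, -0.688, 0.001, -0.001]
contact_force: [0.1, -1.1, -0.7]
opening: 0.347
7.95 [ 0.5446 -0.0792  0.1181] [ 7.255e-01 -6.882e-01  1.300e-03 -6.000e-04] [ 0.1 -1.1 -0.7] 0.347
8.0 [ 0.5438 -0.079   0.1171] [ 7.255e-01 -6.882e-01  3.000e-04 -1.000e-04] [-0.6 -0.  -1.6] 0.35
```

View pics/w8c.png

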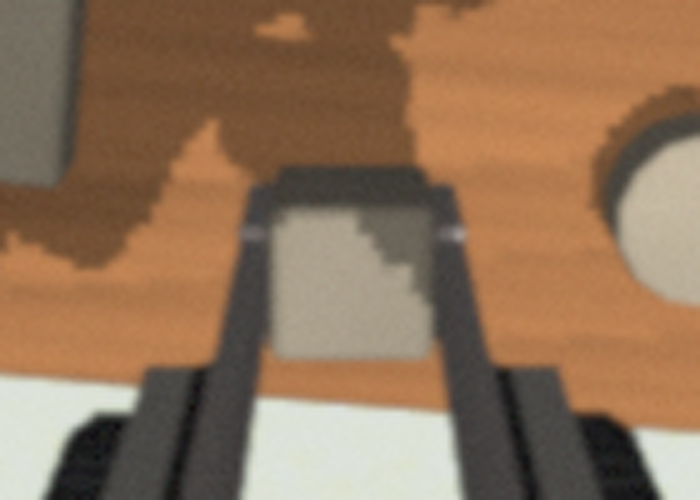

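View pics/s8c.png

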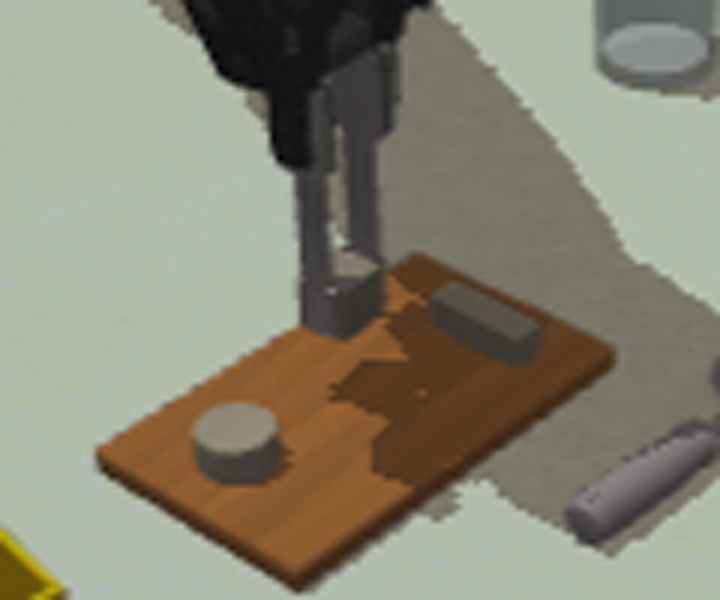

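The cube is held between the tips, off the board. Raising and carrying it high over toward the clear tumbler.

```bash
python3 -m jog '[{"grip":0.72,"xyz":[0,0,-0.015],"dr":[0,0,0]},{"grip":0.72,"xyz":[0,0,-0.04],"dr":[0,0,0]},{"grip":0.72,"xyz":[0,0,-0.065],"dr":[0,0,0]},{"grip":0.72,"xyz":[-0.005,-0.001,-0.09],"dr":[0,0,0]},{"grip":0.72,"xyz":[-0.02,-0.005,-0.11],"dr":[0,0,0]},{"grip":0.72,"xyz":[-0.045,-0.011,-0.12],"dr":[0,0,0]},{"grip":0.72,"xyz":[-0.07,-0.017,-0.125],"dr":[0,0,0]},{"grip":0.72,"xyz":[-0.098,-0.024,-0.125],"dr":[0,0,0]},{"grip":0.72,"xyz":[-0.126,-0.031,-0.125],"dr":[0,0,0]},{"grip":0.72,"xyz":[-0.154,-0.038,-0.125],"dr":[0,0,0]},{"grip":0.72,"xyz":[-0.182,-0.045,-0.125],"dr":[0,0,0]},{"grip":0.72,"xyz":[-0.210,-0.052,-0.125],"dr":[0,0,0]}]'
python3 -m jog '[{"grip":0.72,"xyz":[-0.028,-0.007,0],"dr":[0,0,0]},{"grip":0.72,"xyz":[-0.056,-0.014,0],"dr":[0,0,0]},{"grip":0.72,"xyz":[-0.084,-0.021,0],"dr":[0,0,0]},{"grip":0.72,"xyz":[-0.112,-0.028,0],"dr":[0,0,0]},{"grip":0.72,"xyz":[-0.136,-0.034,0],"dr":[0,0,0]},{"grip":0.72,"xyz":[-0.155,-0.039,0],"dr":[0,0,0]},{"grip":0.72,"xyz":[-0.166,-0.041,0],"dr":[0,0,0]},{"grip":0.72,"xyz":[-0.166,-0.041,0],"dr":[0,0,0]},{"grip":0.72,"xyz":[-0.166,-0.041,0],"dr":[0,0,0]},{"grip":0.72,"xyz":[-0.166,-0.041,0],"dr":[0,0,0]}]'
python3 snap.py wrist w9;python3 snap.py scene s9
```

```text
time: 9.05
eef_pos: [0.5841, 0.1349, 0.2405]
tcp_rot: [0.726, -0.688, -0.001, 0.001]
contact_force: [1.2, 0.1, -1.3]
opening: 0.345
time: 9.88
eef_pos: [0.6166, 0.3003, 0.2413]
tcp_rot: [0.725, -0.688, -0.0, 0.001]
contact_force: [-0.4, -0.2, -1.2]
opening: 0.344
9.8833 [0.6166 0.3003 0.2413] [ 7.253e-01 -6.884e-01 -0.000e+00  7.000e-04] [-0.4 -0.2 -1.2] 0.344
9.9333 [0.6167 0.3002 0.2416] [ 7.251e-01 -6.886e-01 -0.000e+00  4.000e-04] [ 0.2 -0.1 -1.4] 0.348
```

View pics/w9.png

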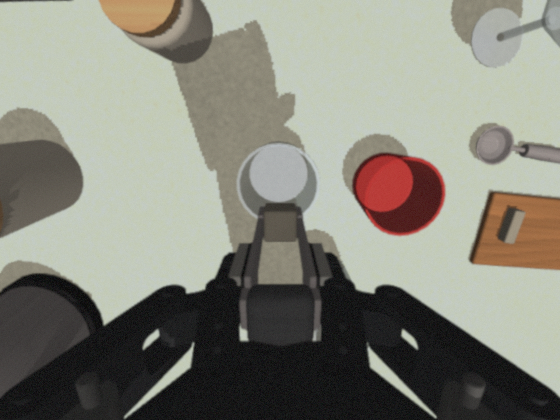

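View pics/s9.png

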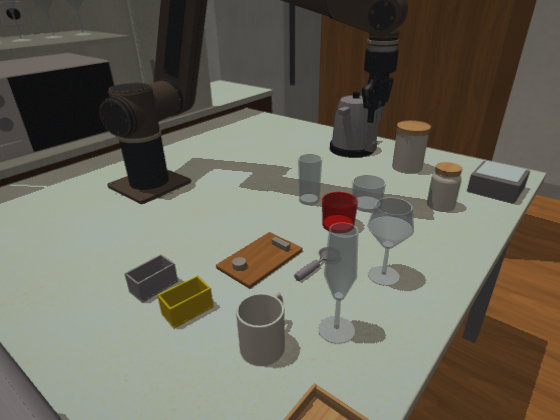

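Wrist view: the clear tumbler's rim is centred near (278,183), with the held cube below it at (281,222). The red look-alike is at right (400,195).

Run:
```python
import cv2
t=cv2.imread("pics/w9.png")
cv2.imwrite("pics/w9c.png",cv2.resize(t[130:250,220:340],None,fx=5,fy=5,interpolation=cv2.INTER_CUBIC))
```

```text
(no output)
```

View pics/w9c.png

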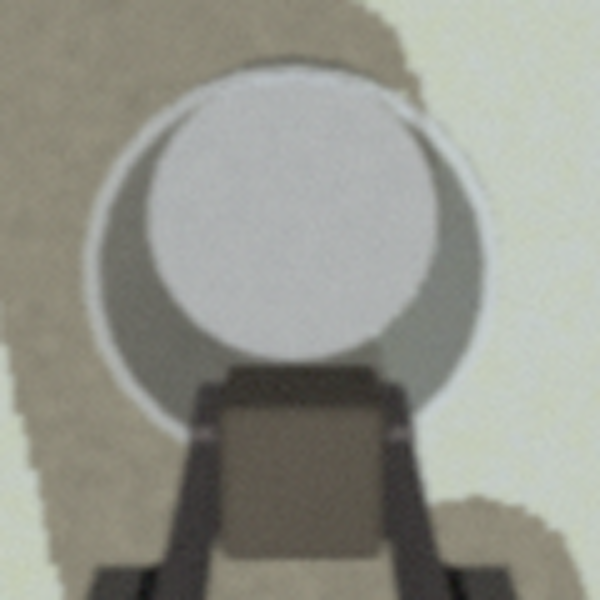

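Run:
```python
from h import *
from scipy.optimize import least_squares
np.set_printoptions(precision=4,suppress=True)
v=np.load("w9.npy");C=cam("wrist",{"eef_pos":v[:3],"tcp_rot":v[3:]});Rt=Rn.from_quat(v[3:]).as_matrix()
f=lambda ps,z:np.array([bp(C,cu(p,5,220,130),z) for p in ps])
for nm,ps,z in [("rim",[(82,265),(492,265),(285,62),(150,412),(110,160),(455,150)],.076),("in",[(147,212),(438,212),(295,360),(190,318),(400,318)],.008)]:
  q=f(ps,z)
  r=least_squares(lambda p:np.hypot(q[:,0]-p[0],q[:,1]-p[1])-p[2],[.61,.3,.04])
  print(nm,r.x,r.fun,"tool",Rt.T@(np.r_[r.x[:2],z]-v[:3]))
```

```text
rim [0.6211 0.3039 0.0444] [-0.0001  0.0001  0.0001  0.      0.0001 -0.0001] tool [-0.0034 -0.0048  0.1653]
in [0.6192 0.3027 0.0382] [ 0.0002 -0.0003 -0.0003 -0.0001  0.0005] tool [-0.0024 -0.0029  0.2333]
```

```bash
python3 -m jog '[{"grip":0.72,"xyz":[-0.003,-0.0055,0.015],"dr":[0,0,0]},{"grip":0.72,"xyz":[-0.003,-0.0055,0.035],"dr":[0,0,0]},{"grip":0.72,"xyz":[-0.003,-0.0055,0.055],"dr":[0,0,0]},{"grip":0.72,"xyz":[-0.003,-0.0055,0.075],"dr":[0,0,0]},{"grip":0.72,"xyz":[-0.003,-0.0055,0.075],"dr":[0,0,0]},{"grip":0.72,"xyz":[-0.003,-0.0055,0.075],"dr":[0,0,0]},{"grip":0.72,"xyz":[-0.003,-0.0055,0.075],"dr":[0,0,0]}]'
python3 snap.py wrist w10;python3 snap.py top t10
python3 - <<'E'
import cv2
t=cv2.imread("pics/w10.png")
cv2.imwrite("pics/w10c.png",cv2.resize(t[130:270,210:350],None,fx=4,fy=4,interpolation=cv2.INTER_CUBIC))
E
```

```text
time: 10.57
eef_pos: [0.6228, 0.3046, 0.1676]
tcp_rot: [0.725, -0.688, 0.0, -0.001]
contact_force: [0.8, -0.5, -0.2]
opening: 0.343
10.5667 [0.6228 0.3046 0.1676] [ 7.253e-01 -6.884e-01  3.000e-04 -6.000e-04] [ 0.8 -0.5 -0.2] 0.343
10.6167 [0.6232 0.3048 0.1686] [ 7.254e-01 -6.883e-01  7.000e-04 -1.300e-03] [-0.8 -0.3 -0.9] 0.345
```

View pics/w10c.png

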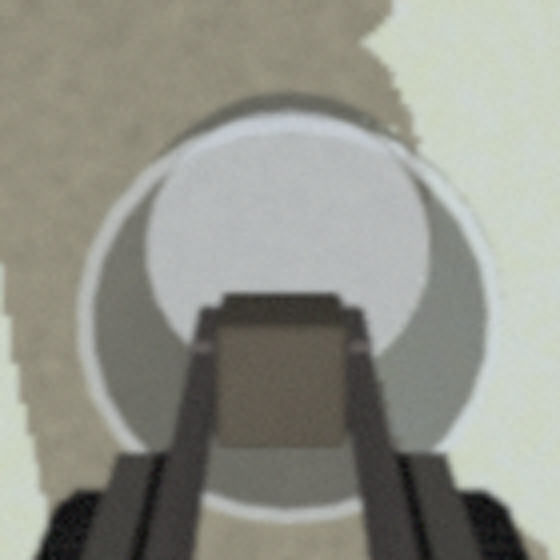

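Run:
```python
from h import *
from scipy.optimize import least_squares
np.set_printoptions(precision=4,suppress=True)
v=np.load("w10.npy");C=cam("wrist",{"eef_pos":v[:3],"tcp_rot":v[3:]});Rt=Rn.from_quat(v[3:]).as_matrix()
f=lambda ps,z:np.array([bp(C,cu(p,4,210,130),z) for p in ps])
q=f([(77,315),(494,315),(288,112),(288,522),(125,180),(450,180)],.076)
r=least_squares(lambda p:np.hypot(q[:,0]-p[0],q[:,1]-p[1])-p[2],[.61,.3,.04]);print(r.x,r.fun,Rt.T@(np.r_[r.x[:2],.076]-v[:3]))
c=f([(215,325),(350,325),(345,448),(218,448)],.117);print(Rt.T@(c.mean(0)-v[:3]))
```

```text
[0.6205 0.3036 0.0452] [-0.0009 -0.0011  0.0001  0.0008  0.0004  0.0007] [0.0009 0.0025 0.0916]
[0.     0.0005 0.0506]
```

```bash
python3 -m jog '[{"grip":0.72,"xyz":[0.001,0.0015,0.02],"dr":[0,0,0]},{"grip":0.72,"xyz":[0.001,0.0015,0.04],"dr":[0,0,0]},{"grip":0.72,"xyz":[0.001,0.0015,0.055],"dr":[0,0,0]},{"grip":0.72,"xyz":[0.001,0.0015,0.066],"dr":[0,0,0]},{"grip":0.72,"xyz":[0.001,0.0015,0.074],"dr":[0,0,0]},{"grip":0.72,"xyz":[0.001,0.0015,0.078],"dr":[0,0,0]},{"grip":0.72,"xyz":[0.001,0.0015,0.078],"dr":[0,0,0]},{"grip":0.72,"xyz":[0.001,0.0015,0.078],"dr":[0,0,0]},{"grip":0.72,"xyz":[0.001,0.0015,0.078],"dr":[0,0,0]}]'
python3 snap.py wrist w11;python3 snap.py scene s11
python3 - <<'E'
import cv2
t=cv2.imread("pics/w11.png")
cv2.imwrite("pics/w11c.png",cv2.resize(t[130:290,190:370],None,fx=3.5,fy=3.5,interpolation=cv2.INTER_CUBIC))
t=cv2.imread("pics/s11.png")
cv2.imwrite("pics/s11c.png",cv2.resize(t[110:240,310:440],None,fx=4.5,fy=4.5,interpolation=cv2.INTER_CUBIC))
E
```

```text
time: 11.42
eef_pos: [0.6215, 0.304, 0.0901]
tcp_rot: [0.726, -0.688, 0.001, -0.001]
contact_force: [-0.5, -0.4, -1.8]
opening: 0.348
11.4167 [0.6215 0.304  0.0901] [ 7.255e-01 -6.882e-01  5.000e-04 -1.000e-03] [-0.5 -0.4 -1.8] 0.348
11.4667 [0.6215 0.3039 0.0902] [ 7.255e-01 -6.882e-01  6.000e-04 -1.000e-03] [ 0.5  0.2 -1.3] 0.346
```

View pics/w11c.png

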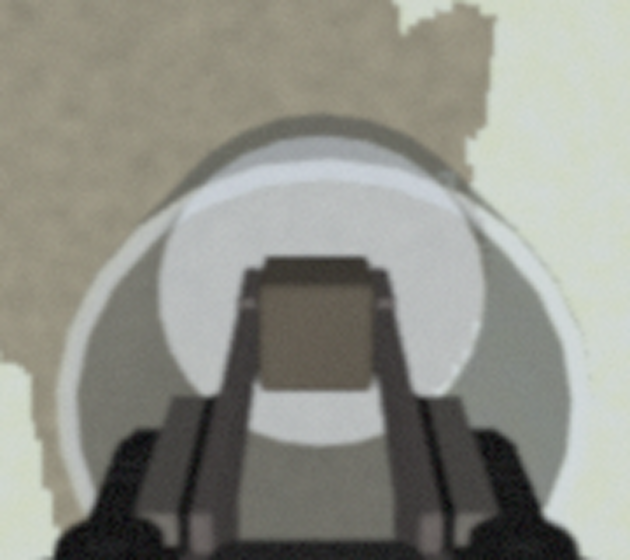

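View pics/s11c.png

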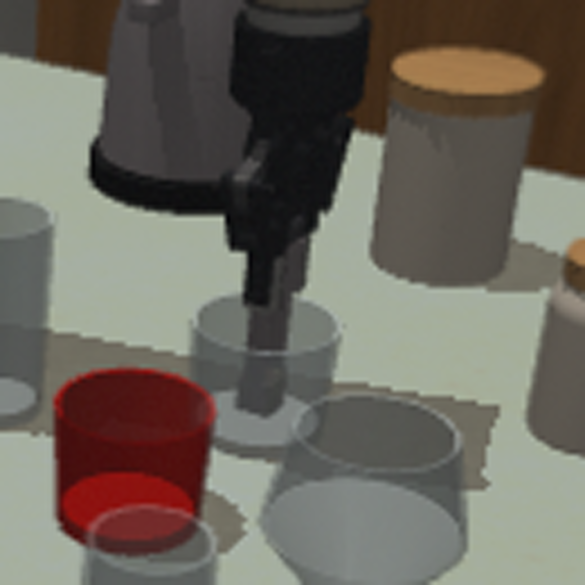

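Cube is inside, centred, a few mm above the glass bottom. Easing down.

```bash
python3 -m jog '[{"grip":0.72,"xyz":[0,0,0.0015],"dr":[0,0,0]},{"grip":0.72,"xyz":[0,0,0.003],"dr":[0,0,0]},{"grip":0.72,"xyz":[0,0,0.0045],"dr":[0,0,0]},{"grip":0.72,"xyz":[0,0,0.005],"dr":[0,0,0]},{"grip":0.72,"xyz":[0,0,0.005],"dr":[0,0,0]}]'; python3 -m jog '[{"grip":0.72,"xyz":[0,0,0.001],"dr":[0,0,0]},{"grip":0.72,"xyz":[0,0,0.001],"dr":[0,0,0]},{"grip":0.72,"xyz":[0,0,0.001],"dr":[0,0,0]}]'
```

```text
time: 11.93
eef_pos: [0.6205, 0.3036, 0.0834]
tcp_rot: [0.726, -0.688, -0.0, 0.0]
contact_force: [-0.3, 0.1, -2.0]
opening: 0.344
time: 12.18
eef_pos: [0.6209, 0.3037, 0.0832]
tcp_rot: [0.726, -0.688, 0.0, -0.0]
contact_force: [0.2, -0.5, 1.1]
opening: 0.343
```

The force turned from about -1.5 N to +1.1 N at TCP z 0.083, so the cube rests on the glass bottom (0.008). Releasing to the carrying width.

```bash
python3 -m jog '[{"grip":0.66,"xyz":[0,0,0],"dr":[0,0,0]},{"grip":0.62,"xyz":[0,0,0],"dr":[0,0,0]},{"grip":0.58,"xyz":[0,0,0],"dr":[0,0,0]},{"grip":0.54,"xyz":[0,0,0],"dr":[0,0,0]},{"grip":0.5,"xyz":[0,0,0],"dr":[0,0,0]},{"grip":0.46,"xyz":[0,0,0],"dr":[0,0,0]},{"grip":0.45,"xyz":[0,0,0],"dr":[0,0,0]},{"grip":0.45,"xyz":[0,0,0],"dr":[0,0,0]},{"grip":0.45,"xyz":[0,0,0],"dr":[0,0,0]}]'
python3 snap.py wrist w12
python3 - <<'E'
import cv2
t=cv2.imread("pics/w12.png")
cv2.imwrite("pics/w12c.png",cv2.resize(t[130:290,190:370],None,fx=3.5,fy=3.5,interpolation=cv2.INTER_CUBIC))
E
```

```text
time: 12.93
eef_pos: [0.6207, 0.3037, 0.0828]
tcp_rot: [0.726, -0.688, -0.0, -0.0]
contact_force: [0.2, -0.3, -0.4]
opening: 0.547
12.9333 [0.6207 0.3037 0.0828] [ 0.7255 -0.6882 -0.     -0.    ] [ 0.2 -0.3 -0.4] 0.547
```

View pics/w12c.png

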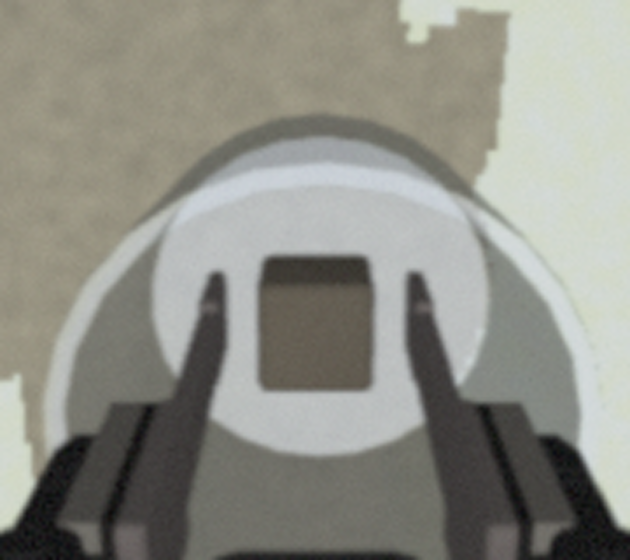

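Released: the cube sits free between the tips on the glass bottom. Lifting straight up, then checking.

```bash
python3 -m jog '[{"grip":0.45,"xyz":[0,0,-0.008],"dr":[0,0,0]},{"grip":0.45,"xyz":[0,0,-0.025],"dr":[0,0,0]},{"grip":0.45,"xyz":[0,0,-0.05],"dr":[0,0,0]},{"grip":0.45,"xyz":[0,0,-0.08],"dr":[0,0,0]},{"grip":0.45,"xyz":[0,0,-0.11],"dr":[0,0,0]},{"grip":0.45,"xyz":[0,0,-0.14],"dr":[0,0,0]},{"grip":0.45,"xyz":[0,0,-0.16],"dr":[0,0,0]},{"grip":0.45,"xyz":[0,0,-0.16],"dr":[0,0,0]},{"grip":0.45,"xyz":[0,0,-0.16],"dr":[0,0,0]}]'
python3 snap.py wrist w13
```

```text
time: 13.73
eef_pos: [0.6214, 0.3039, 0.2452]
tcp_rot: [0.726, -0.688, 0.001, -0.002]
contact_force: [-0.3, 0.2, -1.6]
opening: 0.549
13.7333 [0.6214 0.3039 0.2452] [ 0.7255 -0.6882  0.001  -0.0018] [-0.3  0.2 -1.6] 0.549
```

View pics/w13.png

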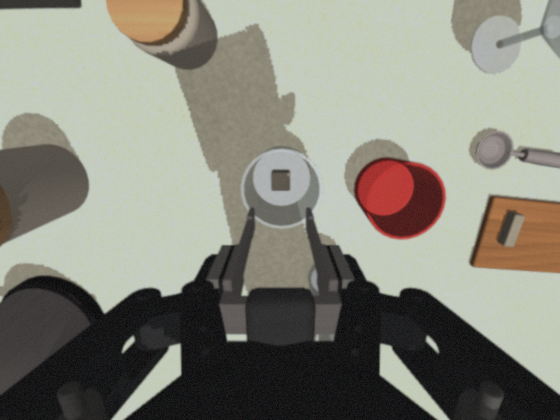

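The cube is in the tumbler at (281,180) and the tongs are free above it. Going back over the caddy at height.

```bash
python3 -m jog '[{"grip":0.45,"xyz":[0.012,0.0044,0],"dr":[0,0,0]},{"grip":0.45,"xyz":[0.035,0.013,0],"dr":[0,0,0]},{"grip":0.45,"xyz":[0.065,0.024,0],"dr":[0,0,0]},{"grip":0.45,"xyz":[0.098,0.036,0],"dr":[0,0,0.01]},{"grip":0.45,"xyz":[0.132,0.0486,0],"dr":[0,0,0.02]},{"grip":0.45,"xyz":[0.166,0.061,0],"dr":[0,0,0.03]},{"grip":0.45,"xyz":[0.2,0.0736,0],"dr":[0,0,0.04]},{"grip":0.45,"xyz":[0.234,0.086,0],"dr":[0,0,0.05]},{"grip":0.45,"xyz":[0.268,0.0986,0],"dr":[0,0,0.06]},{"grip":0.45,"xyz":[0.302,0.111,0],"dr":[0,0,0.07]},{"grip":0.45,"xyz":[0.336,0.1236,0],"dr":[0,0,0.08]},{"grip":0.45,"xyz":[0.37,0.136,0],"dr":[0,0,0.09]}]'
python3 snap.py wrist w14
```

```text
time: 14.78
eef_pos: [0.5018, -0.0745, 0.2402]
tcp_rot: [-0.694, 0.72, 0.002, -0.001]
contact_force: [0.1, -0.4, -0.4]
opening: 0.552
14.7833 [ 0.5018 -0.0745  0.2402] [-0.6936  0.7203  0.0019 -0.0012] [ 0.1 -0.4 -0.4] 0.552
```

```bash
python3 -m jog '[{"grip":0.45,"xyz":[0.03,0.008,0],"dr":[0,0,0.005]},{"grip":0.45,"xyz":[0.062,0.0166,0],"dr":[0,0,0.01]},{"grip":0.45,"xyz":[0.095,0.0256,0],"dr":[0,0,0.013]},{"grip":0.45,"xyz":[0.128,0.0345,0],"dr":[0,0,0.013]},{"grip":0.45,"xyz":[0.158,0.0427,0],"dr":[0,0,0.013]},{"grip":0.45,"xyz":[0.184,0.0497,0],"dr":[0,0,0.013]},{"grip":0.45,"xyz":[0.205,0.0554,0],"dr":[0,0,0.013]},{"grip":0.45,"xyz":[0.216,0.0584,0],"dr":[0,0,0.013]},{"grip":0.45,"xyz":[0.2203,0.0595,0],"dr":[0,0,0.013]},{"grip":0.45,"xyz":[0.2203,0.0595,0],"dr":[0,0,0.013]},{"grip":0.45,"xyz":[0.2203,0.0595,0],"dr":[0,0,0.013]}]'
python3 -m jog '[{"grip":0.45,"xyz":[0,0,0.02],"dr":[0,0,0]},{"grip":0.45,"xyz":[0,0,0.045],"dr":[0,0,0]},{"grip":0.45,"xyz":[0,0,0.07],"dr":[0,0,0]},{"grip":0.45,"xyz":[0,0,0.09],"dr":[0,0,0]},{"grip":0.45,"xyz":[0,0,0.09],"dr":[0,0,0]},{"grip":0.45,"xyz":[0,0,0.09],"dr":[0,0,0]},{"grip":0.45,"xyz":[0,0,0.09],"dr":[0,0,0]}]'
python3 snap.py wrist w15
python3 - <<'E'
import cv2
t=cv2.imread("pics/w15.png")
cv2.imwrite("pics/w15c.png",cv2.resize(t[150:290,200:360],None,fx=4.5,fy=4,interpolation=cv2.INTER_CUBIC))
E
```

```text
time: 15.75
eef_pos: [0.4366, -0.29, 0.242]
tcp_rot: [-0.689, 0.725, 0.001, 0.0]
contact_force: [-0.3, 0.1, -0.7]
opening: 0.551
time: 16.33
eef_pos: [0.4377, -0.2908, 0.1542]
tcp_rot: [-0.69, 0.724, -0.001, 0.0]
contact_force: [-0.3, -0.4, -0.7]
opening: 0.55
16.3333 [ 0.4377 -0.2908  0.1542] [-6.896e-01  7.242e-01 -1.000e-03  1.000e-04] [-0.3 -0.4 -0.7] 0.55
```

View pics/w15c.png

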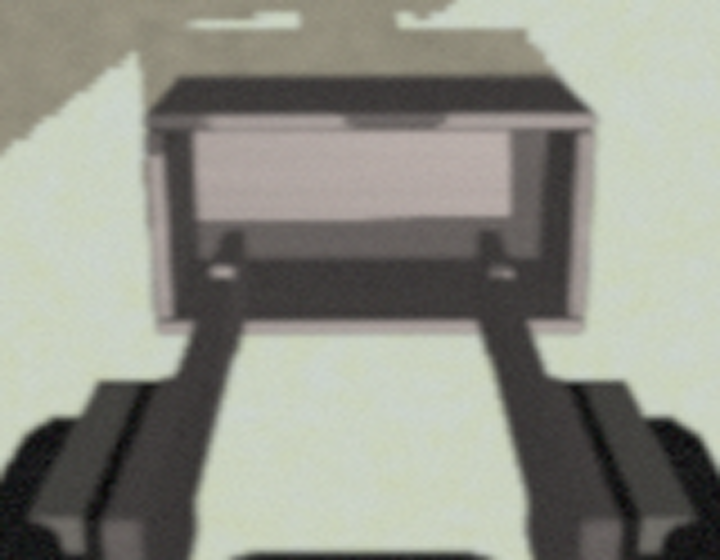

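Tips are over the caddy opening, about 2 mm off centre with 13 mm play. Correcting and lowering.

```bash
python3 -m jog '[{"grip":0.45,"xyz":[0.0015,0,0.015],"dr":[0,0,0]},{"grip":0.45,"xyz":[0.0015,0,0.035],"dr":[0,0,0]},{"grip":0.45,"xyz":[0.0015,0,0.055],"dr":[0,0,0]},{"grip":0.45,"xyz":[0.0015,0,0.068],"dr":[0,0,0]},{"grip":0.45,"xyz":[0.0015,0,0.074],"dr":[0,0,0]},{"grip":0.45,"xyz":[0.0015,0,0.077],"dr":[0,0,0]},{"grip":0.45,"xyz":[0.0015,0,0.0785],"dr":[0,0,0]},{"grip":0.45,"xyz":[0.0015,0,0.0785],"dr":[0,0,0]},{"grip":0.45,"xyz":[0.0015,0,0.0785],"dr":[0,0,0]}]'
python3 snap.py scene s16
python3 - <<'E'
from h import *
t=cv2.imread("pics/s16.png")
cv2.imwrite("pics/s16c.png",cv2.resize(t[190:320,80:230],None,fx=5,fy=4.5,interpolation=cv2.INTER_CUBIC))
E
```

```text
time: 17.13
eef_pos: [0.4374, -0.2931, 0.0757]
tcp_rot: [-0.689, 0.725, -0.001, 0.0]
contact_force: [-0.1, -0.3, -0.6]
opening: 0.549
17.1333 [ 0.4374 -0.2931  0.0757] [-0.6892  0.7246 -0.0012  0.    ] [-0.1 -0.3 -0.6] 0.549
```

View pics/s16c.png

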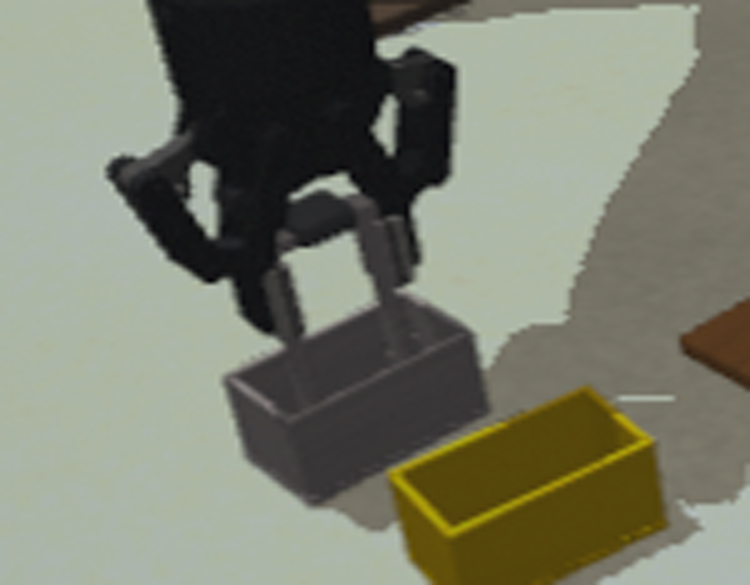

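Inside the caddy, not yet on its floor. Lowering the last bit by feel.

```bash
python3 -m jog '[{"grip":0.45,"xyz":[0,0,0.0008],"dr":[0,0,0]},{"grip":0.45,"xyz":[0,0,0.0016],"dr":[0,0,0]},{"grip":0.45,"xyz":[0,0,0.0016],"dr":[0,0,0]},{"grip":0.45,"xyz":[0,0,0.0016],"dr":[0,0,0]}]'
python3 -m jog '[{"grip":0.45,"xyz":[0,0,0.001],"dr":[0,0,0]},{"grip":0.45,"xyz":[0,0,0.001],"dr":[0,0,0]},{"grip":0.45,"xyz":[0,0,0.001],"dr":[0,0,0]}]'
```

```text
time: 17.52
eef_pos: [0.4372, -0.2929, 0.0736]
tcp_rot: [-0.689, 0.725, -0.001, 0.0]
contact_force: [0.2, 0.4, 4.9]
opening: 0.551
time: 17.77
eef_pos: [0.4374, -0.2929, 0.0727]
tcp_rot: [-0.689, 0.725, -0.001, 0.0]
contact_force: [0.0, 1.3, 4.7]
opening: 0.552
```

On the floor (about 5 N). Opening slowly.

```bash
python3 -m jog '[{"grip":0.42,"xyz":[0,0,0],"dr":[0,0,0]},{"grip":0.39,"xyz":[0,0,0],"dr":[0,0,0]},{"grip":0.36,"xyz":[0,0,0],"dr":[0,0,0]},{"grip":0.33,"xyz":[0,0,0],"dr":[0,0,0]},{"grip":0.3,"xyz":[0,0,0],"dr":[0,0,0]},{"grip":0.22,"xyz":[0,0,0],"dr":[0,0,0]},{"grip":0.12,"xyz":[0,0,0],"dr":[0,0,0]},{"grip":0,"xyz":[0,0,0],"dr":[0,0,0]},{"grip":0,"xyz":[0,0,0],"dr":[0,0,0]},{"grip":0,"xyz":[0,0,0],"dr":[0,0,0]},{"grip":0,"xyz":[0,0,0],"dr":[0,0,0]}]'
python3 snap.py wrist w17
```

```text
time: 18.68
eef_pos: [0.4367, -0.2924, 0.0717]
tcp_rot: [-0.689, 0.725, -0.0, 0.0]
contact_force: [-0.3, 0.2, -0.4]
opening: 1.0
18.6833 [ 0.4367 -0.2924  0.0717] [-0.6891  0.7246 -0.      0.    ] [-0.3  0.2 -0.4] 1.0
```

View pics/w17.png

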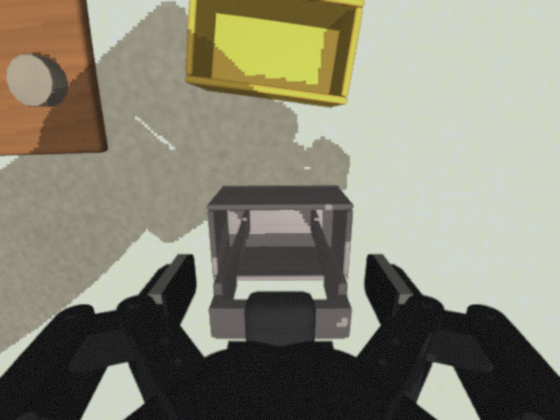

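The fingers are clear of the arms on both sides and the tongs stand upright. Retreating straight up.

```bash
python3 -m jog '[{"grip":0,"xyz":[0,0,-0.01],"dr":[0,0,0]},{"grip":0,"xyz":[0,0,-0.03],"dr":[0,0,0]},{"grip":0,"xyz":[0,0,-0.06],"dr":[0,0,0]},{"grip":0,"xyz":[0,0,-0.09],"dr":[0,0,0]},{"grip":0,"xyz":[0,0,-0.12],"dr":[0,0,0]},{"grip":0,"xyz":[0,0,-0.15],"dr":[0,0,0]},{"grip":0,"xyz":[0,0,-0.18],"dr":[0,0,0]},{"grip":0,"xyz":[0,0,-0.18],"dr":[0,0,0]},{"grip":0,"xyz":[0,0,-0.18],"dr":[0,0,0]},{"grip":0,"xyz":[0,0,-0.18],"dr":[0,0,0]}]'
python3 snap.py wrist w18; python3 snap.py scene s18; python3 snap.py top t18
```

```text
time: 19.57
eef_pos: [0.4364, -0.2922, 0.2517]
tcp_rot: [-0.689, 0.725, 0.0, -0.0]
contact_force: [0.1, -0.2, -0.9]
opening: 1.0
19.5667 [ 0.4364 -0.2922  0.2517] [-6.892e-01  7.246e-01  1.000e-04 -0.000e+00] [ 0.1 -0.2 -0.9] 1.0
19.6167 [ 0.4361 -0.2918  0.2506] [-0.6891  0.7246  0.0011 -0.    ] [-0.  -0.3 -0.2] 0.999
19.6667 [ 0.436  -0.2917  0.25  ] [-0.6891  0.7246  0.0016 -0.    ] [ 0.   0.6 -0.3] 1.002
```

View pics/w18.png

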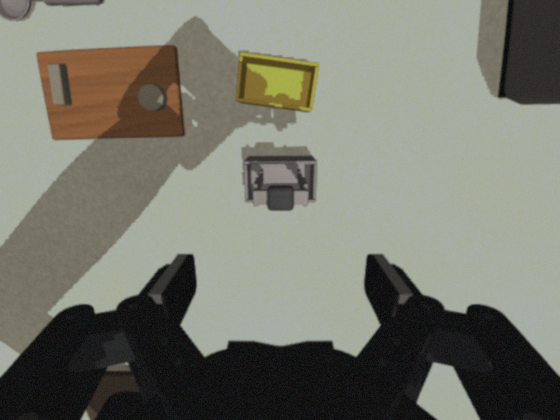

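View pics/s18.png

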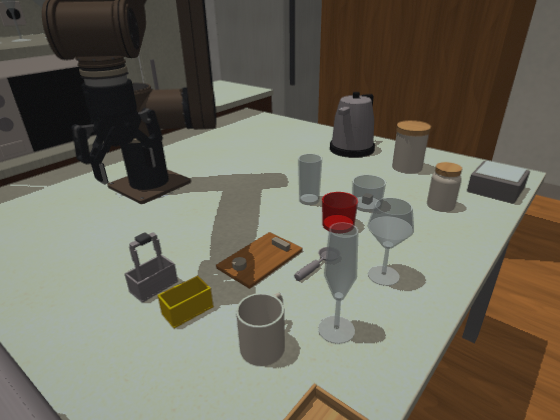

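View pics/t18.png

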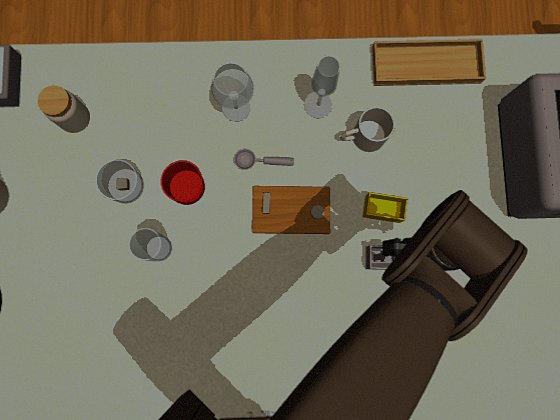

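The final views show the cube flat in the clear tumbler (top view, 122,184). The tumbler rim is still at (120,181), and the tongs stand upright in the steel caddy (scene view, 148,262). The puck, bar, board, tall glass, red tumbler and yellow box are where they were.

```bash
python3 -c "
from plant import ctrl
print(ctrl.sign_off())"
```

```text
the job is handed in; nothing more can be done
None
```

The job is done and handed in at about 19.7 s of the 58 s allowed.

**What I did:** I took the tongs from the steel caddy and squeezed them on the cube; the fingers held only the tongs. I lowered the cube into the clear tumbler until the wrist force showed it on the glass bottom, then let go. The tongs went back into the caddy, set down on its floor with about 5 N, and the arm retreated upward.

**Last checks:**
- **Cube and tumbler:** the cube lies inside the upright tumbler, which is in its original place.
- **Tongs:** they stand upright in the caddy.
- **Everything else:** the other stones, the glasses, the red tumbler and the yellow box look unmoved.
- **Forces:** every reading I took was about 5 N or less, and the gripper was open and clear at hand-in.

**Disagreements:**
- The top and wrist cameras differed by about 3 mm in x, so I went by the wrist view.
- The gripper read about 29 mm when shut on the cube, not the 32 mm given, but the cube held without slipping.

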